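Dry run of the sprung cut-off stand down to its depth tab

TASK

Dry-run the cut-off stand before any stock goes in: with your fingertips press down the yellow corner pad of its sprung swing plate until the black pointer stands level with the red tab on the white scale, not past it, and hold it there for about a second. Then ease the plate back up to rest with your fingers still on the pad, so that the spring never throws it up, and move clear. Do not touch the grinder, and leave the red tab and the loose things where they are; nothing is to be picked up.

Things in the scene. Friction and masses are not known exactly. Their poses are not given: they have to be found in the camera images.
- stand: Cut-off stand, bolted down: grey base plate 300 x 420 x 8 mm, origin under its centre. Own x points away from the robot, z up, y along the swing arm from free end to hinge (world y, turned up to 0.3 rad). Hinge pin with torsion spring: along x through (0, +170, +85) mm, between cheeks 106 mm tall. A low vice (56 mm tall) stands on the base's +x side
- swing (a joint): Angle (rad) of the sprung swing plate (grey, 120 mm wide, 6 mm thick, reaching 315 mm out from the pin): 0 = at rest, held up against its stop, free end 0.157 rad above level; grows as the free end is pressed down, at most 0.32. The spring returns it to 0: at the pad it takes 8 to 10 N to start moving, 13 to 15 N at 0.2 rad
- pad: Yellow ribbed pressing pad, 60 x 60 x 4 mm, fixed on the swing plate's free corner on the robot's side, 283 mm out from the pin; origin at the centre of its underside, z out of its face, y back along the arm to the hinge. It moves and tilts with the plate; at rest its face is about 135 mm above the bench
- pad_top (a point): Centre of the yellow pad's upper face, where it is pressed
- pointer_tip (a point): Tip of the black pointer needle (3 mm tall) on the swing plate's far free corner, 335 mm from the hinge axis; it sweeps down the white arc scale, in front of the face that looks away from the robot, as the pad is pressed
- tab (a joint): Where the red tab is clipped on the scale, as the swing angle (rad) at which the pointer is level with the tab's middle: 0.08 to 0.24. Friction holds it; it must stay as set
- tab_edge (a point): Middle of the inner end of the red tab (16 mm tall, 42 mm long radially, 14 mm thick) on the outer rim of the white arc scale, 338 mm from the hinge axis, beside the pointer tip's path. Its z axis points up along the arc. The scale is 54 mm wide, has black ticks every 0.025 rad and stands up to 165 mm above the bench
- grinder: Teal and black cordless angle grinder strapped on the swing plate, 150 mm cutting disc upright under a guard on the +x side. Origin on the hinge axis at the plate's face. From the pin it reaches 183 mm back (battery) and 236 mm out towards the pad (guard); guard top 130 mm above the plate, body 85 mm; body 35 mm either side of the arm's middle, guard out to 100 mm on +x
- pin_spanner: Steel two-pin spanner, 116 x 45 x 12 mm, lying on the stand's base plate on the robot's side
- flange_nut: Dark steel flange nut, 42 mm across, 10 mm tall, lying on the stand's base plate on the robot's side
- needle_scaler: Red and steel needle scaler lying on the bench right of the stand, 365 mm long, 60 mm tall
- spray_can: Spray can, 66 mm across, 190 mm tall, standing on the right
- chip_hammer: Hammer, 280 mm long, lying near the robot, left or right
- wire_brush: Workshop brush, 240 mm long, lying near the robot, left or right
- coupon: Grey steel plate 160 x 100 x 6 mm with an upright tab 50 mm tall, on the left
- magnet_square: Red triangular welding magnet, 100 mm legs, 14 mm thick, on the left

How it is judged:
By the outcome, as a careful person would: the job done as asked, in the order asked, and still so for the second after the job is handed in, with the robot touching nothing.
It also fails if it takes over 48 s, if anything falls off the work surface, if the arm or the gripper's body presses on something with over 40 N, if the wrist force passes 120 N, or if a joint passes its speed limit or range.

ROBOT

A 6-joint arm with a two-finger parallel gripper is mounted at the origin on the work surface. World frame = base frame: x ahead of the robot, y to its left, z up, the work surface at z = 0. Lengths are in m, angles in rad, forces in N, time in s.
With the tool pointing down it reaches from about 0.3 to 0.775 m from the base axis. Payload 14.6 kg.
Tool frame: the origin (TCP) lies midway between the tips of the shut fingers; the grasp point (between the pads) lies 19 mm behind it; z points along the fingers, y is the line along which they close (so a half turn about z gives the same grasp; the last joint's range is limited). The gripper opens to 94 mm and grips with 3 to 60 N. Pads are 16 mm wide; open, the fingers measure 119 mm over their backs; the gripper's body (75 mm by 177 mm) begins 78 mm behind the grasp point.
Start: joints at [-1.298, 0.3, 1.521, -0, 1.321, -0.067], TCP at [0.183, -0.519, 0.205] pointing down, gripper open.
Joint ranges: [-3.03, 3.03], [-0.79, 2.21], [0.23, 2.52], [-1.04, 4.18], [0, 3.07], [-2.55, 2.55]. Speed limits (rad/s): [2.22, 2.22, 2.57, 3.14, 3.14, 3.14].

INTERFACE

Orientations are given as [roll, pitch, yaw] about the fixed x, y, z axes, in that order (R = Rz(yaw) Ry(pitch) Rx(roll)).
In Python, from station import ctrl gives the robot as it stands. The module is installed in compiled form; this text tells all that it offers.
- The arm moves only by the tool servo_tool, never from a script. Its argument "plan" is a list of rows, each a list of 7 numbers: the opening in per cent of the stroke, from 0 (shut) to 100 (fully open), then the shift along the tool's x, y, z in m, then the turn, a rotation vector about the tool's x, y, z in rad. A call has exactly 8 rows; each row shifts and turns the commanded pose from where the row before left it, along the tool's axes as they then stand; what a row does not reach is not made up. A row lasts 1/8 s, in which the tool goes at most 62.5 mm and 10.7 degrees, less where a joint would pass 70% of its speed; a pose out of reach is approached as far as the arm can. A call with a gripper value outside its range is refused whole. The fingers move at their own pace and stop on an object; "force" is the grip in N (left out, the last holds). Time passes only in rows, so rows that do not move let the fingers close, or fill a call up. It gives the time, the measured TCP pose, the force, the opening and the grip force at its end, in the units of the state.
- ctrl.get_obs(): the state, without advancing time (a new reading comes with each control period).
- ctrl.camera(name): name is "scene" or "top"; returns a dict with "pixels" (400x640x3 uint8, red, green, blue), "z_map" (400x640 float32, m along the optical axis (not along the pixel's ray), 0 where there is no reading), "mtx" (3x3 intrinsics, pixels), "pose" (4x4, takes a point from camera to world coordinates). Camera axes: x right, y up, looking along -z (the intrinsics and any distortion apply to the point x, -y, -z); pixel columns grow to the right and rows downward; lengths in m; the calibration is good to about 2 mm. A picture is of the moment at which its call begins.
- ctrl.hand_in(): hands the job in; it is judged then, once.
The state is a dict: "time_s": time; "qpos": joint angles; "joint_vel": joint speeds; "tau": joint torques, N m; "ee_pos": TCP position; "eef_rot": TCP orientation; "force": force on the tool from outside, world axes, zero at the start; "moment": the same for the moment, N m; "grip_width": finger opening in m; "grip_force": force on a finger pad.
Only numpy, scipy, OpenCV 4.12 (cv2) and the standard library are available. Lean on these libraries where they do the work, as an engineer would, in place of code of your own. Each camera call takes 0.05 s, during which the arm holds its last target. There are 200 camera calls.

## Working session

There is one attempt and no reset: what is moved stays moved. The work goes in short steps, Python scripts to look and compute and a tool call to move; the robot and the scene stay as the last step left them, time stands still between calls to the robot, and variables do not carry over. Pictures are saved under pics/ and viewed, at most 10 in all, crops included, and the job is handed in when it is done.

Besides the shell and the picture viewer there is one more tool, called after "Emit:" as name([rows], argument=value, ...), one row to a line, values as JSON. servo_tool: Moves the arm, as the interface text tells. Its arguments: {"type":"object","properties":{"plan":{"type":"array","items":{"type":"array","items":{"type":"number"}}},"force":{"type":"number"}},"required":["plan"]}

```bash
mkdir -p pics; cat > h.py <<'E'
import numpy as np, cv2
from station import ctrl
def pts(c):
    z=c["z_map"]; K=c["mtx"]; T=c["pose"]
    v,u=np.mgrid[:z.shape[0],:z.shape[1]]
    p=np.stack([(u-K[0,2])/K[0,0]*z,-(v-K[1,2])/K[1,1]*z,-z],-1)
    return p@T[:3,:3].T+T[:3,3]
def save(c,n): cv2.imwrite(f"pics/{n}.png",c["pixels"][...,::-1])
E
python3 - <<'E'
from h import *
for n in("scene","top"):
    c=ctrl.camera(n); save(c,n+"0"); print(n,c["mtx"].round(1).tolist(),c["pose"].round(3).tolist(),[k for k in c])
    p=pts(c); hsv=cv2.cvtColor(c["pixels"],cv2.COLOR_RGB2HSV)
    m=cv2.inRange(hsv,(20,120,90),(35,255,255))
    k,l,s,ce=cv2.connectedComponentsWithStats(m)
    for i in range(1,k):
        if s[i,4]>60: 
            q=p[(l==i)&(c["z_map"]>0)]; print(s[i],np.median(q,0).round(3),q.min(0).round(3),q.max(0).round(3))
o=ctrl.get_obs(); print(o)
E
```

```text
scene [[462.4, 0.0, 313.2], [0.0, 462.4, 206.0], [0.0, 0.0, 1.0]] [[-0.349, -0.769, 0.535, 1.235], [0.937, -0.279, 0.211, 0.292], [-0.013, 0.575, 0.818, 1.251], [0.0, 0.0, 0.0, 1.0]] ['pixels', 'z_map', 'mtx', 'pose']
[491   0  23  10 157] [-1.051  0.404 -0.041] [-1.098  0.353 -0.051] [-1.012  0.458 -0.029]
[564  12  38  14 287] [-1.054  0.779 -0.041] [-1.098  0.692 -0.05 ] [-0.859  0.857  0.064]
[488  18  21   8  71] [-0.905  0.405 -0.041] [-0.922  0.358 -0.049] [-0.876  0.454 -0.032]
[620  78  20  12 111] [-0.646  0.979 -0.041] [-0.67   0.935 -0.048] [-0.606  1.015 -0.03 ]
[257 186  24  21 379] [ 0.519 -0.135  0.136] [ 0.391 -0.223 -0.003] [ 0.553 -0.1    0.145]
[103 198  14   7  67] [ 0.647 -0.652  0.038] [ 0.632 -0.701 -0.   ] [ 0.663 -0.632  0.047]
top [[400.2, 0.0, 313.2], [0.0, 400.2, 199.8], [0.0, 0.0, 1.0]] [[-0.028, 0.999, -0.029, 0.439], [-0.999, -0.029, -0.022, -0.009], [-0.023, 0.029, 0.999, 1.354], [0.0, 0.0, 0.0, 1.0]] ['pixels', 'z_map', 'mtx', 'pose']
[352 174  23  24 407] [ 0.514 -0.135  0.136] [ 0.479 -0.167  0.123] [ 0.548 -0.102  0.146]
{'time_s': 0.1, 'qpos': array([-1.29759215e+00,  3.00408525e-01,  1.52153069e+00, -5.75504562e-05,
        1.32071512e+00, -6.66292023e-02]), 'joint_vel': array([ 8.27351622e-05, -1.95819403e-04, -1.16933507e-03,  1.47819379e-03,
        1.29470372e-04, -8.40347493e-04]), 'tau': array([ 9.18320220e-04, -5.32643759e+01, -3.53284085e+01,  7.08856224e-02,
        2.34815438e-02, -6.51190044e-05]), 'ee_pos': array([ 0.1832328 , -0.51831954,  0.20494197]), 'eef_rot': array([-3.14052962e+00, -1.50652854e-05,  3.39847643e-01]), 'force': array([-0.13689747,  0.14477809, -1.20915498]), 'moment': array([-0.02641167,  0.030461  ,  0.00285867]), 'grip_force': 0.0, 'grip_width': 0.09411406381616202}
```

View pics/scene0.png

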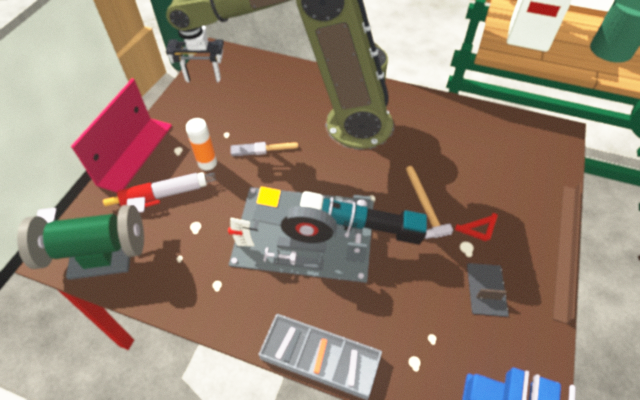

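View pics/top0.png

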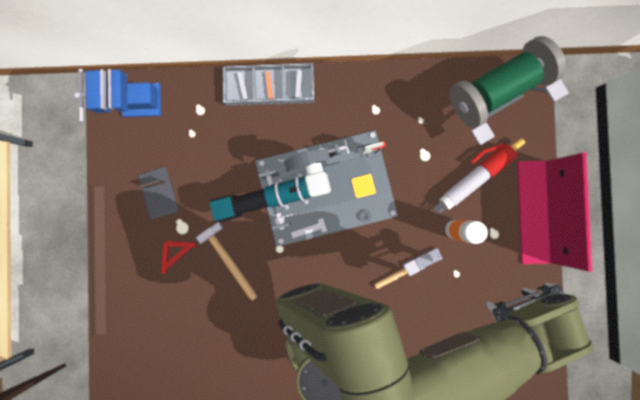

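```bash
python3 - <<'E'
from h import *
c=ctrl.camera("top"); p=pts(c); z=c["z_map"]>0
m=z&(abs(p[...,2]-.008)<.004)&(p[...,0]>.35)&(p[...,0]<.8)&(abs(p[...,1])<.35)
hsv=cv2.cvtColor(c["pixels"],cv2.COLOR_RGB2HSV)
g=cv2.inRange(hsv,(0,0,60),(179,70,255))>0
mm=(m&g).astype(np.uint8); k,l,s,_=cv2.connectedComponentsWithStats(mm); i=1+s[1:,4].argmax()
q=p[l==i][:,:2]; r=cv2.minAreaRect((q*1000).astype(np.float32)); print("base",r)
s=ctrl.camera("scene"); ps=pts(s)
for n,cc,pp in(("scene",s,ps),("top",c,p)):
    h=cv2.cvtColor(cc["pixels"],cv2.COLOR_RGB2HSV)
    red=cv2.inRange(h,(0,130,80),(8,255,255))|cv2.inRange(h,(172,130,80),(179,255,255))
    box=(pp[...,0]>.45)&(pp[...,0]<.8)&(pp[...,1]>-.3)&(pp[...,1]<-.05)&(pp[...,2]>.06)&(pp[...,2]<.25)
    v,u=np.nonzero((red>0)&box); print(n,len(u),u.min(),u.max(),v.min(),v.max()); 
    for a,b in zip(u,v): print(a,b,pp[b,a].round(3),cc["pixels"][b,a])
a=cv2.resize(s["pixels"][170:280,215:345],(780,660)[:2],interpolation=cv2.INTER_CUBIC)[:600]
cv2.imwrite("pics/crop1.png",a[...,::-1])
E
```

```text
base ((479.41033935546875, -30.61376953125), (235.14892578125, 426.0492858886719), 13.703055381774902)
scene 54 228 241 227 234
229 227 [ 0.641 -0.21   0.106] [230 118  99]
229 228 [ 0.645 -0.208  0.106] [251 102  84]
230 228 [ 0.644 -0.205  0.106] [251 136 120]
229 229 [ 0.649 -0.206  0.108] [255  80  66]
230 229 [ 0.648 -0.203  0.109] [254 104  89]
228 230 [ 0.652 -0.208  0.106] [241  85  64]
229 230 [ 0.652 -0.204  0.108] [254  70  57]
230 230 [ 0.649 -0.203  0.104] [254  73  61]
231 230 [ 0.649 -0.199  0.106] [252  92  81]
232 230 [ 0.648 -0.196  0.107] [249 111  98]
233 230 [ 0.648 -0.193  0.108] [244 127 112]
229 231 [ 0.651 -0.206  0.1  ] [246  63  53]
230 231 [ 0.652 -0.201  0.105] [250  59  48]
231 231 [ 0.652 -0.198  0.105] [249  59  47]
232 231 [ 0.651 -0.195  0.107] [248  66  56]
233 231 [ 0.649 -0.193  0.104] [243  71  60]
234 231 [ 0.648 -0.19   0.105] [235  80  67]
235 231 [ 0.646 -0.188  0.103] [229  87  76]
236 231 [ 0.647 -0.184  0.106] [227  93  83]
237 231 [ 0.647 -0.181  0.107] [224  98  87]
238 231 [ 0.645 -0.179  0.106] [222 103  92]
239 231 [ 0.645 -0.176  0.1
[... 1365 characters left out ...]
9]
240 234 [ 0.647 -0.173  0.096] [213  94  82]
241 234 [ 0.646 -0.17   0.096] [210 103  90]
top 13 377 385 142 148
384 142 [ 0.649 -0.207  0.106] [207  99  91]
384 143 [ 0.647 -0.208  0.103] [230 104  97]
384 144 [ 0.643 -0.207  0.106] [235 100  93]
385 144 [ 0.644 -0.211  0.101] [194  79  68]
383 145 [ 0.64  -0.203  0.109] [240 123 117]
384 145 [ 0.641 -0.208  0.102] [234  86  79]
385 145 [ 0.64  -0.21   0.107] [200  77  68]
382 146 [ 0.637 -0.201  0.107] [238 117 110]
383 146 [ 0.637 -0.204  0.104] [227  87  82]
384 146 [ 0.637 -0.207  0.103] [208  77  67]
379 147 [ 0.634 -0.191  0.107] [222 112 109]
381 147 [ 0.636 -0.2    0.093] [210 101  98]
377 148 [ 0.633 -0.187  0.094] [204  99  95]
```

View pics/crop1.png

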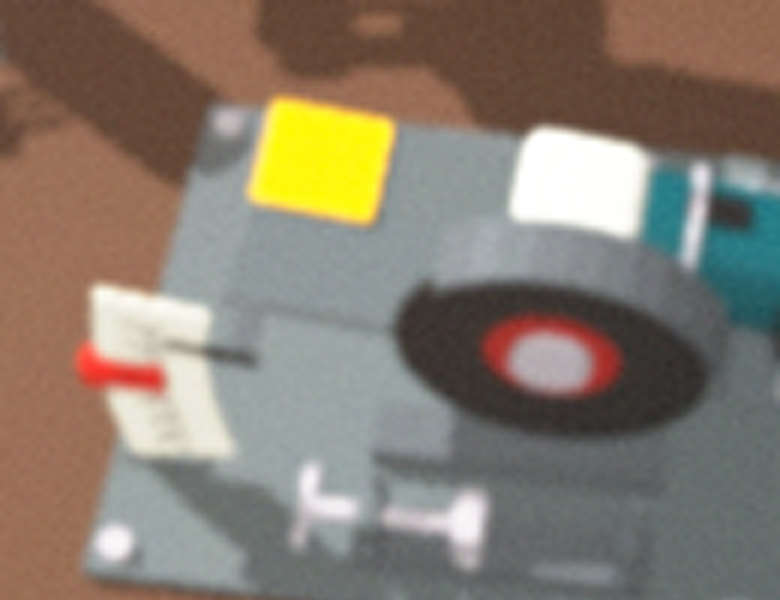

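Emit:
servo_tool([
  [0,0,0,-0.01,0,0,-0.184],
  [0,0,0,-0.01,0,0,-0.184],
  [0,0,0,-0.01,0,0,-0.184],
  [0,0,0,-0.01,0,0,-0.184],
  [0,0,0,-0.01,0,0,-0.184],
  [0,0,0,-0.01,0,0,-0.184],
  [0,0,0,-0.01,0,0,-0.184],
  [0,0,0,-0.01,0,0,-0.182],
], force=20)

```text
time_s: 1.2
ee_pos: [0.1833, -0.5185, 0.2856]
eef_rot: [3.142, -0.0, 1.816]
force: [-0.1, 0.3, 0.0]
grip_width: 0.0172
grip_force: 0.0
```

Emit:
servo_tool([
  [0,0.018,0.025,0,0,0,0],
  [0,0.033,0.046,0,0,0,0],
  [0,0.033,0.046,0,0,0,0],
  [0,0.033,0.046,0,0,0,0],
  [0,0.033,0.046,0,0,0,0],
  [0,0.033,0.046,0,0,0,0],
  [0,0.033,0.046,0,0,0,0],
  [0,0.033,0.046,0,0,0,0],
])

```text
time_s: 2.2
ee_pos: [0.4624, -0.1928, 0.2855]
eef_rot: [3.142, 0.0, 1.81]
force: [0.4, -1.1, 0.5]
grip_width: 0.0005
grip_force: 0.0
```

```bash
cat >> h.py <<'E'
from scipy.optimize import least_squares
YAW=0.239; O=np.array([.5165,-.0225,0])
Rz=np.array([[np.cos(YAW),-np.sin(YAW),0],[np.sin(YAW),np.cos(YAW),0],[0,0,1]])
def proj(c,P):
    T=c["pose"]; q=T[:3,:3].T@(P-T[:3,3]); K=c["mtx"]
    return np.array([K[0,0]*q[0]/-q[2]+K[0,2],K[1,1]*-q[1]/-q[2]+K[1,2]])
def wp(x,r,a,n=0): # stand x, radius, elevation angle, normal offset
    return O+Rz@np.array([x,.170-r*np.cos(a)+n*np.sin(a),.085+r*np.sin(a)+n*np.cos(a)])
def solve(c,uv,r):
    s=least_squares(lambda t:proj(c,wp(t[0],r,t[1]))-uv,[.07,.1]); return s.x
E
python3 - <<'E'
from h import *
o=ctrl.get_obs(); print(o["time_s"],o["ee_pos"],o["eef_rot"],o["force"])
s=ctrl.camera("scene")
print("padtop pred",wp(-.03,.283,.157,.007))
print("pad proj",proj(s,wp(-.03,.283,.157,.007)))
print("pointer",solve(s,[243,227.7],.335)); print("tab",solve(s,[242,232.3],.338))
for x in(.065,.075,.085): print(x,[proj(s,wp(x,.335,.157-t)).round(1).tolist() for t in(0,.1,.2)])
# tab front face in stand frame
p=pts(s); h=cv2.cvtColor(s["pixels"],cv2.COLOR_RGB2HSV)
red=cv2.inRange(h,(0,160,150),(8,255,255))|cv2.inRange(h,(174,160,150),(179,255,255))
q=(p-O)@Rz
k=(red>0)&(q[...,2]>.07)&(q[...,2]<.13)&(q[...,1]<-.15)&(q[...,1]>-.23)
for v,u in zip(*np.nonzero(k)):
    P=q[v,u]; d=P[1]-.170; print(u,v,P.round(4),round(np.hypot(d,P[2]-.085),3),round(np.arctan2(P[2]-.085,-d),3))
E
```

```text
2.2 [ 0.46243361 -0.1928261   0.28549605] [3.14152253e+00 1.32906206e-04 1.80984594e+00] [ 0.44275434 -1.05662907  0.49447914]
padtop pred [ 0.51302028 -0.13494481  0.1361626 ]
pad proj [268.8820065  194.82763779]
pointer [0.099137   0.18200677]
tab [0.09845564 0.09969064]
0.065 [[245.3, 219.3], [245.6, 225.4], [247.0, 231.4]]
0.075 [[244.6, 222.2], [244.9, 228.2], [246.4, 234.2]]
0.085 [[243.9, 225.1], [244.3, 231.1], [245.7, 237.0]]
229 228 [ 0.0802 -0.2109  0.1055] 0.381 0.054
229 229 [ 0.0845 -0.2097  0.107 ] 0.38 0.058
230 229 [ 0.0845 -0.2067  0.1074] 0.377 0.059
228 230 [ 0.0843 -0.2139  0.1004] 0.384 0.04
229 230 [ 0.0856 -0.2101  0.1031] 0.381 0.048
230 230 [ 0.0863 -0.2067  0.1048] 0.377 0.053
231 230 [ 0.0888 -0.2024  0.1096] 0.373 0.066
229 231 [ 0.0866 -0.2106  0.0991] 0.381 0.037
230 231 [ 0.0888 -0.2063  0.1034] 0.377 0.049
231 231 [ 0.0879 -0.2037  0.1023] 0.374 0.046
232 231 [ 0.0878 -0.2007  0.1027] 0.371 0.048
233 231 [ 0.0919 -0.1956  0.1101] 0.366 0.069
234 231 [ 0.0888 -0.1941  0.1054] 0.365 0.056
235 231 [ 0.0882 -0.1913  0.105 ] 0.362 0.055
236 231 [ 0.0869 -0
[... 473 characters left out ...]
 0.353 0.049
239 232 [ 0.0906 -0.1788  0.1055] 0.349 0.059
240 232 [ 0.0896 -0.1761  0.1044] 0.347 0.056
229 233 [ 0.0873 -0.2121  0.0888] 0.382 0.01
230 233 [ 0.0891 -0.2081  0.0923] 0.378 0.019
231 233 [ 0.0886 -0.2052  0.0921] 0.375 0.019
232 233 [ 0.0905 -0.2012  0.0958] 0.371 0.029
233 233 [ 0.0898 -0.1985  0.0951] 0.369 0.027
234 233 [ 0.0893 -0.1956  0.0949] 0.366 0.027
235 233 [ 0.0906 -0.1919  0.0977] 0.362 0.035
236 233 [ 0.0915 -0.1884  0.0997] 0.359 0.041
237 233 [ 0.0896 -0.1862  0.0971] 0.356 0.034
238 233 [ 0.0901 -0.1829  0.0984] 0.353 0.038
239 233 [ 0.0881 -0.1807  0.0956] 0.351 0.03
240 233 [ 0.0908 -0.1764  0.1008] 0.347 0.045
241 233 [ 0.0911 -0.1732  0.1018] 0.344 0.049
```

```bash
cat >> h.py <<'E'
def avg(n=6,name="scene"):
    cs=[ctrl.camera(name) for _ in range(n)]; c=cs[0]
    c["pixels"]=np.mean([k["pixels"] for k in cs],0).astype(np.float32)
    c["z_map"]=np.median([k["z_map"] for k in cs],0); return c
def zoom(c,n,u0=222,u1=278,v0=215,v1=245,k=14):
    a=c["pixels"][v0:v1,u0:u1].astype(np.uint8)
    cv2.imwrite(f"pics/{n}.png",cv2.resize(a,None,fx=k,fy=k,interpolation=cv2.INTER_CUBIC)[...,::-1])
E
python3 - <<'E'
from h import *
s=avg(); zoom(s,"z1")
im=s["pixels"]; R=im[...,0];G=im[...,1]
np.set_printoptions(linewidth=200)
print("G tab rows 226-237 cols 228-244"); print(G[226:238,228:245].astype(int))
print("gray rows 222-232 cols 240-258"); print(im.mean(-1)[222:233,238:260].astype(int))
q=(pts(s)-O)@Rz
print("x mm"); print((q[222:236,236:260,0]*1000).astype(int))
print("ang mrad");print((np.arctan2(q[...,2]-.085,.17-q[...,1])[222:236,236:260]*1000).astype(int))
E
```

```text
G tab rows 226-237 cols 228-244
[[112 132 181 227 236 235 233 229 226 225 219 211 210 210 207 202 204]
 [110 121 167 218 235 236 233 229 225 221 215 206 200 199 192 173 168]
 [104 105 141 195 225 231 231 231 227 222 215 203 198 204 203 197 188]
 [ 98  86 105 151 182 196 204 212 213 215 213 204 197 203 216 226 227]
 [ 88  73  76  95 115 129 146 155 162 168 176 174 169 182 209 231 235]
 [ 82  66  58  62  67  73  80  88  91  99 107 110 113 139 188 227 235]
 [ 85  65  56  55  55  57  57  54  56  55  58  61  68  98 160 216 234]
 [ 95  76  68  68  74  85  85  75  67  65  62  57  56  79 142 206 232]
 [107  96  92  96 117 140 149 138 127 121 115 103  92 106 155 210 233]
 [114 110 111 115 145 183 205 205 196 189 180 167 149 150 179 213 231]
 [115 113 115 121 152 198 229 233 231 224 212 200 186 185 195 211 228]
 [115 115 117 118 145 191 228 235 235 232 227 220 214 211 212 214 226]]
gray rows 222-232 cols 240-258
[[233 236 239 240 241 241 243 245 245 244 241 224 186 165 164 161 156 149 146 145 147 151]
 [223 227 229 230 233 235 237 239 239 239 238 223 186 166 164 161 155 148 145 147 150 158]
 [
[... 3241 characters left out ...]
 64   67   66   69   75   79   79 -217 -221 -227 -220 -230 -236  146  146 -237 -239]
 [  54   63   59   59   56   63   58   36   46   48   48   61   57   57 -218 -224 -225 -226 -233 -235 -227 -235 -233 -244]
 [  48   48   56   54   51   58   53   27   30   34   32   32   41   42 -222 -223 -230 -234 -224 -232 -231 -233 -234 -239]
 [  32   41   38   37   40   44   48   14   15   12   18   13   16   25 -223 -226 -230 -229 -232 -228 -235 -236 -238 -240]
 [  17   17   21   19   21   27   29   -2   -3   -4   -1    1    1    8   -6 -226 -229 -230 -229 -236 -238 -235 -242 -242]
 [ -33  -32  -30  -33  -35  -18  -25  -31  -19  -23  -12  -11  -18   -7   -8 -225 -229 -228 -235 -230 -233 -239 -242 -243]]
```

View pics/z1.png

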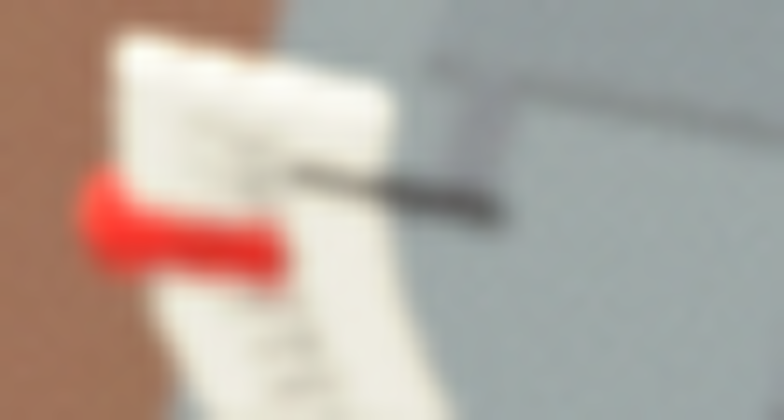

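Emit:
servo_tool([
  [0,0.02,0.0315,0,0,0,0],
  [0,0.02,0.0315,0,0,0,0],
  [0,0,0,0,0,0.12,0],
  [0,-0.003,0,0.025,0,0,0],
  [0,-0.003,0,0.025,0,0,0],
  [0,-0.003,0,0.025,0,0,0],
  [0,-0.003,0,0.025,0,0,0],
  [0,-0.0024,0,0.02,0,0,0],
])

```text
time_s: 3.55
ee_pos: [0.5126, -0.1418, 0.1637]
eef_rot: [-3.141, -0.12, 1.808]
force: [-0.8, 0.3, -0.3]
grip_width: 0.0004
grip_force: 0.0
```

```bash
python3 - <<'E'
from h import *
o=ctrl.get_obs(); print(o["time_s"],o["ee_pos"],o["eef_rot"],o["force"])
print("stand frame tcp",(o["ee_pos"]-O)@Rz, "pad",(wp(-.03,.283,.157,.007)-O)@Rz)
s=avg(2); G=s["pixels"].mean(-1)
def at(u,a0,x,rmm):
    f=lambda t:proj(s,wp(x,t[1],t[0]))-u
    return least_squares(f,[a0,rmm]).x
for u,v in((236,234.3),(238,234.5),(240,234.95)): print("tab bottom",at([u,v],.03,.09,.35))
for u in(244,246,248,250,252,254):
    w=np.clip(225-G[224:232,u],0,None) if u<249 else np.clip(160-G[224:232,u],0,None)
    v=(w*np.arange(224,232)).sum()/w.sum(); print("pointer",u,round(v,2),at([u,v],.15,.091,.32))
for t in(0,.11,.12,.13): 
    P=wp(-.03,.283,.157-t,.007); print(t,(P-O)@Rz)
E
```

```text
3.55 [ 0.51256726 -0.14176355  0.16370983] [-3.14126667 -0.12020252  1.80778808] [-0.77577335  0.30271512 -0.341646  ]
stand frame tcp [-0.03205435 -0.11494251  0.16370983] pad [-0.03       -0.10842483  0.1361626 ]
tab bottom [0.01305276 0.36026711]
tab bottom [0.01312641 0.35425428]
tab bottom [0.00904509 0.34843912]
pointer 244 227.17 [0.15264316 0.333505  ]
pointer 246 227.62 [0.15084134 0.32771172]
pointer 248 227.99 [0.15047028 0.32192247]
pointer 250 228.33 [0.15057621 0.31613381]
pointer 252 228.75 [0.14930933 0.31033143]
pointer 254 228.54 [0.15946439 0.30464539]
0 [-0.03       -0.10842483  0.1361626 ]
0.11 [-0.03       -0.11235861  0.10528837]
0.12 [-0.03       -0.11254737  0.10246382]
0.13 [-0.03       -0.11270788  0.09963752]
```

Emit:
servo_tool([
  [0,-0.0008,0,0.007,0,0,0],
  [0,-0.0008,0,0.007,0,0,0],
  [0,-0.0008,0,0.007,0,0,0],
  [0,-0.0003,0,0.0025,0,0,0],
  [0,-0.0003,0,0.0025,0,0,0],
  [0,-0.0003,0,0.0025,0,0,0],
  [0,-0.0003,0,0.0025,0,0,0],
  [0,-0.0003,0,0.0025,0,0,0],
])

```text
time_s: 4.65
ee_pos: [0.5136, -0.1414, 0.132]
eef_rot: [3.14, -0.118, 1.81]
force: [-3.2, -4.8, 9.9]
grip_width: 0.0007
grip_force: 4.8
```

Emit:
servo_tool([
  [0,-0.0008,0,0.003,0,0,0],
  [0,-0.0008,0,0.003,0,0,0],
  [0,-0.0008,0,0.003,0,0,0],
  [0,-0.0008,0,0.003,0,0,0],
  [0,-0.0008,0,0.003,0,0,0],
  [0,-0.0008,0,0.003,0,0,0],
  [0,-0.0008,0,0.003,0,0,0],
  [0,-0.0007,0,0.002,0,0,0],
])

```text
time_s: 5.65
ee_pos: [0.5143, -0.1443, 0.1083]
eef_rot: [3.141, -0.119, 1.81]
force: [-4.9, 0.8, 12.1]
grip_width: 0.0003
grip_force: 5.6
```

```bash
cat > m.py <<'E'
from h import *
import sys
def at(s,u,a0,x,r): return least_squares(lambda t:proj(s,wp(x,t[1],t[0]))-u,[a0,r]).x
o=ctrl.get_obs(); print(o["time_s"],o["ee_pos"],o["force"],(o["ee_pos"]-O)@Rz)
s=avg(4); zoom(s,sys.argv[1]); q=(pts(s)-O)@Rz
r=np.hypot(.17-q[...,1],q[...,2]-.085); a=np.arctan2(q[...,2]-.085,.17-q[...,1])
k=(abs(q[...,0]-.091)<.003)&(r>.27)&(r<.345)&(a>-.1)&(a<.2); k[:,:243]=0; k[:,260:]=0
# plate/pointer points
v,u=np.nonzero(k); print("pointer px",len(u),"angle med",np.median(a[k]))
G=s["pixels"].mean(-1)
for c in range(243,256):
    vv=v[u==c]
    if len(vv): 
        b=np.median([G[vv.min()-3,c],G[vv.max()+3,c]]); R=np.arange(vv.min()-2,vv.max()+3); w=np.clip(b-5-G[R,c],0,None)
        vc=(w*R).sum()/w.sum(); print(c,round(vc,2),at(s,[c,vc],.05,.091,.32))
p=q[(abs(q[...,0]+.03)<.02)&(r>.24)&(r<.31)&(a>-.1)&(a<.25)&(s["pixels"][...,2]<90)&(s["pixels"][...,0]>170)]
if len(p):
    t=np.arctan2(p[:,2]-.085,.17-p[:,1])-.007/np.hypot(.17-p[:,1],p[:,2]-.085); print("pad angle",np.median(t),len(p))
E
python3 m.py z2
```

```text
5.65 [ 0.51426203 -0.14430537  0.10832504] [-4.85871261  0.76846072 12.1411842 ] [-0.03100949 -0.11781328  0.10832504]
pointer px 25 angle med 0.05600648104105432
243 233.31 [0.04717945 0.33778175]
244 233.39 [0.0478598  0.33479559]
245 233.55 [0.04718939 0.33185054]
246 233.73 [0.04605746 0.32891828]
247 233.88 [0.04552965 0.32596796]
248 233.86 [0.04800074 0.32293642]
249 233.67 [0.05349805 0.31983764]
250 233.61 [0.05678217 0.31680589]
251 233.99 [0.05222897 0.31395151]
252 234.39 [0.04708375 0.31111096]
253 234.49 [0.04735691 0.30814355]
254 234.58 [0.04792321 0.3051707 ]
255 234.6 [0.04996894 0.30216882]
pad angle 0.052348899970264665 115
```

View pics/z2.png

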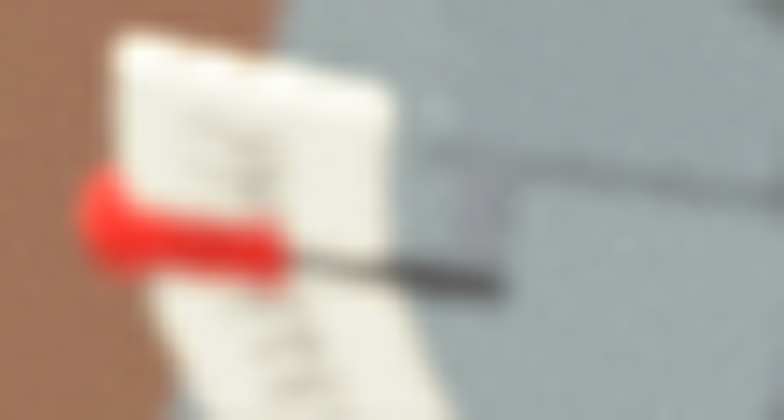

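Emit:
servo_tool([
  [0,-0.0001,0,0.0008,0,0,0],
  [0,-0.0001,0,0.0008,0,0,0],
  [0,-0.0001,0,0.0008,0,0,0],
  [0,-0.0001,0,0.0007,0,0,0],
  [0,0,0,0.0003,0,0,0],
  [0,0,0,0,0,0,0],
  [0,0,0,0,0,0,0],
  [0,0,0,0,0,0,0],
])

```text
time_s: 6.85
ee_pos: [0.5143, -0.1445, 0.1051]
eef_rot: [3.141, -0.118, 1.81]
force: [-4.0, -2.3, 10.6]
grip_width: -0.0
grip_force: 5.4
```

```bash
python3 m.py z3
```

```text
6.85 [ 0.51432297 -0.14445764  0.10506748] [-4.02861042 -2.25277798 10.57360409] [-0.03098632 -0.11797565  0.10506748]
pointer px 27 angle med 0.04601514364536737
244 234.11 [0.03540811 0.33519485]
245 234.07 [0.03816398 0.33212878]
246 234.11 [0.03935928 0.32911886]
247 234.28 [0.03852097 0.3261734 ]
248 234.45 [0.03751215 0.32323243]
249 234.4 [0.04051594 0.32017525]
250 234.31 [0.04410528 0.31711127]
251 234.51 [0.04266712 0.31418338]
252 234.98 [0.03619364 0.31138637]
253 235.09 [0.03624047 0.30841526]
254 235.23 [0.03574569 0.30545864]
255 235.32 [0.03630948 0.30247576]
pad angle 0.041694730695997405 117
```

View pics/z3.png

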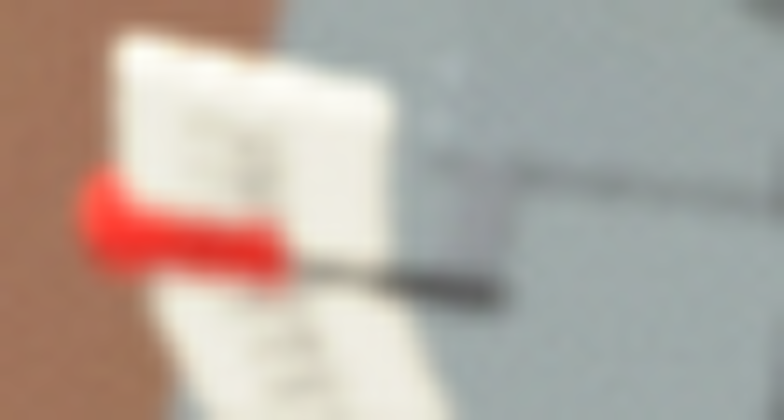

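Picture z3: the pointer tip, at about (243, 234), is level with the middle of the tab's front face. Holding here.

Emit:
servo_tool([
  [0,0,0,0,0,0,0],
  [0,0,0,0,0,0,0],
  [0,0,0,0,0,0,0],
  [0,0,0,0,0,0,0],
  [0,0,0,0,0,0,0],
  [0,0,0,0,0,0,0],
  [0,0,0,0,0,0,0],
  [0,0,0,0,0,0,0],
])

```text
time_s: 8.05
ee_pos: [0.5143, -0.1444, 0.1051]
eef_rot: [3.141, -0.118, 1.81]
force: [-4.4, -1.9, 10.7]
grip_width: 0.0007
grip_force: 5.4
```

Emit:
servo_tool([
  [0,0.0003,0,-0.001,0,0,0],
  [0,0.0004,0,-0.0015,0,0,0],
  [0,0.0005,0,-0.002,0,0,0],
  [0,0.0005,0,-0.002,0,0,0],
  [0,0.0005,0,-0.002,0,0,0],
  [0,0.0005,0,-0.002,0,0,0],
  [0,0.0005,0,-0.002,0,0,0],
  [0,0.0005,0,-0.002,0,0,0],
])

```text
time_s: 9.05
ee_pos: [0.514, -0.143, 0.1201]
eef_rot: [3.14, -0.118, 1.81]
force: [-3.0, -4.5, 10.7]
grip_width: 0.0009
grip_force: 4.8
```

Emit:
servo_tool([
  [0,0.0004,0,-0.0015,0,0,0],
  [0,0.0004,0,-0.0015,0,0,0],
  [0,0.0004,0,-0.0015,0,0,0],
  [0,0.0004,0,-0.0015,0,0,0],
  [0,0.0003,0,-0.0015,0,0,0],
  [0,0.0003,0,-0.0015,0,0,0],
  [0,0.0003,0,-0.001,0,0,0],
  [0,0.0003,0,-0.001,0,0,0],
])

```text
time_s: 10.05
ee_pos: [0.5137, -0.1414, 0.1312]
eef_rot: [3.14, -0.118, 1.81]
force: [-3.3, -4.0, 9.1]
grip_width: 0.0007
grip_force: 4.4
```

Now very slowly to the stop.

Emit:
servo_tool([
  [0,0.0002,0,-0.0008,0,0,0],
  [0,0.0002,0,-0.0008,0,0,0],
  [0,0.0002,0,-0.0008,0,0,0],
  [0,0.0002,0,-0.0008,0,0,0],
  [0,0.0001,0,-0.0006,0,0,0],
  [0,0.0001,0,-0.0006,0,0,0],
  [0,0.0001,0,-0.0005,0,0,0],
  [0,0.0001,0,-0.0005,0,0,0],
])

```text
time_s: 11.05
ee_pos: [0.5135, -0.1407, 0.1366]
eef_rot: [3.14, -0.118, 1.81]
force: [-2.0, -1.8, 8.2]
grip_width: 0.0003
grip_force: 4.2
```

Emit:
servo_tool([
  [0,0.0001,0,-0.0005,0,0,0],
  [0,0.0001,0,-0.0005,0,0,0],
  [0,0.0001,0,-0.0005,0,0,0],
  [0,0.0001,0,-0.0005,0,0,0],
  [0,0.0001,0,-0.0005,0,0,0],
  [0,0.0001,0,-0.0005,0,0,0],
  [0,0.0001,0,-0.0005,0,0,0],
  [0,0.0001,0,-0.0005,0,0,0],
])

```text
time_s: 12.05
ee_pos: [0.5131, -0.1397, 0.1395]
eef_rot: [3.141, -0.12, 1.81]
force: [1.0, -0.5, 0.5]
grip_width: 0.0003
grip_force: 0.4
```

Emit:
servo_tool([
  [0,0.0006,0,-0.005,0,0,0],
  [0,0.0012,0,-0.01,0,0,0],
  [0,0.0024,0,-0.02,0,0,0],
  [0,0.003,0,-0.025,0,0,0],
  [0,0.003,0,-0.025,0,0,0],
  [0,0.003,0,-0.025,0,0,0],
  [0,0.003,0,-0.025,0,0,0],
  [0,0.0012,0,-0.01,0,0,0],
])

```text
time_s: 13.05
ee_pos: [0.5132, -0.1399, 0.2873]
eef_rot: [3.14, -0.119, 1.81]
force: [-1.2, -0.7, -0.5]
grip_width: 0.0007
grip_force: 0.0
```

Emit:
servo_tool([
  [0,-0.015,-0.02,0,0,0,0],
  [0,-0.02,-0.03,0,0,0,0],
  [0,-0.02,-0.03,0,0,0,0],
  [0,-0.02,-0.03,0,0,0,0],
  [0,-0.015,-0.02,0,0,0,0],
  [0,-0.01,-0.01,0,0,0,0],
  [0,0,0,0,0,0,0],
  [0,0,0,0,0,0,0],
])

```text
time_s: 14.05
ee_pos: [0.401, -0.2689, 0.2735]
eef_rot: [3.142, -0.12, 1.81]
force: [0.4, -0.2, -0.4]
grip_width: 0.0004
grip_force: 0.0
```

```bash
python3 m.py z4; python3 -c "
from h import *
save(ctrl.camera('scene'),'end')"
```

```text
14.05 [ 0.40098032 -0.26891697  0.27351381] [ 0.44365532 -0.23792174 -0.37952547] [-0.17057064 -0.21206551  0.27351381]
pointer px 30 angle med 0.1613516416787265
243 227.07 [0.15139226 0.33638981]
244 227.2 [0.15201401 0.3335018 ]
245 227.41 [0.15146039 0.33060749]
246 227.63 [0.15078431 0.3277114 ]
247 227.82 [0.1504126  0.32481599]
248 227.99 [0.15044059 0.32192228]
249 228.12 [0.15130397 0.31903409]
250 228.32 [0.15075803 0.31613522]
251 228.64 [0.14817893 0.31321959]
252 228.73 [0.14972597 0.3103349 ]
253 228.84 [0.15076517 0.30744717]
254 228.91 [0.15268861 0.30456908]
255 229.02 [0.15380582 0.30168428]
pad angle 0.15660856600151252 213
```

View pics/end.png

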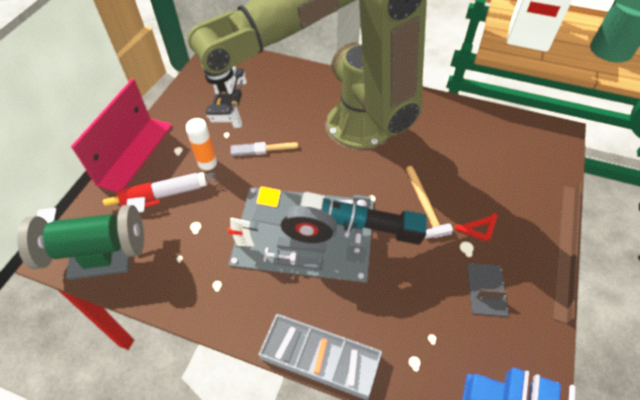

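The plate is back at rest, with the pointer at (243, 227) as before. The tab and loose things haven't moved, and the gripper is clear.

```bash
python3 -c "
from station import ctrl
print(ctrl.hand_in())"
```

```text
the job is handed in; nothing more can be done
None
```

I pressed the pad until the pointer stood level with the red tab (about 0.115 rad), held it there for about 1.5 s, eased the plate back up to rest with the fingers on the pad, moved clear and handed the job in; the verdict was not shown.

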